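Reset the paper punch's stop to the blue tab

ROBOT

A 6-joint arm with a two-finger parallel gripper is mounted at the origin on the work surface. World frame = base frame: x ahead of the robot, y to its left, z up, the work surface at z = 0. Lengths are in mm, angles in degrees, forces in N, time in s.
With the tool pointing down it reaches from about 300 to 850 mm from the base axis. Payload 4.2 kg.
Tool frame: the origin (TCP) lies on the centre line of the jaws, within the pads' length; the fingertips stand 8 mm ahead of it and the grasp point (between the pads) lies 11 mm behind it; z points along the fingers, y is the line along which they close (so a half turn about z gives the same grasp; the last joint's range is limited). The gripper opens to 91 mm and grips with 3 to 60 N. Pads are 32 mm wide; open, the fingers measure 118 mm over their backs; the gripper's body (76 mm by 178 mm) begins 60 mm behind the grasp point.
Start: joints at [-69.213, 18.312, 89.639, -0, 72.044, -1.146], TCP at [214.778, -533.398, 221.976] pointing down, gripper open.
Joint ranges: [-177.97, 177.97], [-48.28, 115.42], [12.27, 149.76], [-77.06, 257.06], [2.81, 150.46], [-146.56, 146.56]. Speed limits (degrees/s): [147.25, 147.25, 180, 180, 180, 180].

INTERFACE

Orientations are given as [roll, pitch, yaw] about the fixed x, y, z axes, in that order (R = Rz(yaw) Ry(pitch) Rx(roll)).
In Python, from workcell import telemetry, eyes, ticket gives the robot as it stands. The module is installed in compiled form; this text tells all that it offers.
- The arm moves only by the shell command python3 -m crank 'ROWS' [OPENING] [FORCE]. ROWS is JSON, a list of rows, each an object of numbers: "dx", "dy", "dz": the shift along the world's x, y, z normalised to -1 to 1, where 1 is 80 cm; "yaw": the turn about the world's z normalised to -1 to 1, where 1 is 5 degrees. A call has 1 to 10 rows; each row shifts and turns the commanded pose from where the row before left it; what a row does not reach is not made up. A row lasts 1/8 s, in which the tool goes at most 62.5 mm and 10.7 degrees, less where a joint would pass 70% of its speed; a pose out of reach is approached as far as the arm can. A call with a number of a shift or a turn outside -1 to 1 is refused whole. A call with a gripper value outside its range is refused whole. OPENING is the opening, from 0 (shut) to 1 (fully open), set as the call begins (- or left out, the last holds). The fingers move at their own pace and stop on an object; FORCE is the grip in N (left out, the last holds). Time passes only in rows, so rows that do not move let the fingers close. It gives the time, the measured TCP pose, the force, the opening and the grip force at its end, in the units of the state.
- telemetry.state(): the state, without advancing time (a new reading comes with each control period).
- eyes.grab_frame(name): name is "scene" or "top" or "wrist"; returns the picture (480x640x3 uint8, red, green, blue); there is no depth.
- eyes.calibration(name): a dict with "camera_matrix" (3x3 intrinsics, pixels), "world_from_camera" (4x4, takes a point from camera to world coordinates). Camera axes: x right, y down, z forward; pixel columns grow to the right and rows downward; lengths in mm; the calibration is good to about 2 mm. A picture is of the moment at which its call begins: read the wrist's pose just before it. calibration takes no time and is no camera call; for the wrist camera it gives the pose at the moment of the call.
- ticket.job_done(): hands the job in; it is judged then, once.
The state is a dict: "time_s": time; "qpos": joint angles; "qvel": joint speeds; "effort": joint torques, N m; "ee_pos": TCP position; "ee_rot": TCP orientation; "force": force on the tool from outside, world axes, zero at the start; "torque": the same for the moment, N m; "gripper_width": finger opening in mm; "gripper_force": force on a finger pad.
Only numpy, scipy, OpenCV 4.12 (cv2) and the standard library are available. Lean on these libraries where they do the work, as an engineer would, in place of code of your own. Each camera call takes 0.05 s, during which the arm holds its last target. There are 200 camera calls.

TASK

Set the paper stop of the desk punch to the hole marked by the blue tab: pull up the red plunger knob, slide the stop over, and let the pin spring fully home into that hole. The tab only shows roughly where the hole is, so feel for it gently and never force the pin against the strip (about 20 N at most, sideways or down); leave everything else on the desk where it is and let go of the knob at the end.

Things in the scene. Friction and masses are not known exactly. Their poses are not given: they have to be found in the camera images.
- punch: Heavy-duty paper punch, fixed to the desk: grey base plate 200 (x) x 320 (y) x 12 mm thick, origin under its centre. Its y axis is the direction in which the paper stop slides, +x points to the blue punch head (x 45 to 100 mm, up to 65 mm high, with a steel lever up to 94 mm high behind). The rail lies along y at x = -50 mm.
- index_strip: Fixed aluminium strip of the punch, the rail: 28 wide, 204 long, 12 mm thick, its top 24 mm above the desk; origin at the middle of its underside, axes as the punch's. Five pin holes, 11 mm across, stand along its y, unevenly, 32 to 37 mm apart; the middle one is at its origin. The stop starts locked in the middle hole; the others are the places marked by the tabs.
- stop_carriage: Black paper-stop carriage, 56 (x) x 44 (y) mm, its top 44 mm above the desk, astride the strip, with a white stop finger towards the punch head; origin on the desk plane under the pin's axis, axes as the punch's. It slides along y up to 80 mm either way of the middle of the strip with about 1.5 N of rubbing while the pin is held up, 5 to 9 N when the pin end drags on the strip, stays where it is left, and is locked while the pin is in a hole.
- pin_axis (a point): Point on the axis of the plunger pin, at the top of the carriage, 44 mm above the desk; moves with the carriage. The pin is 8 mm across with a flat end, so it has about 1.5 mm of play either way in a hole.
- knob (a point): Middle of the red pull knob on top of the plunger, a vertical cylinder 22 mm across and 30 mm high: with the pin home it spans 58 to 88 mm above the desk, with this point at 73 mm. Rises with the plunger. Below it is only a 10 mm stem down to the carriage.
- plunger (a joint): Height of the spring plunger, m: 0 = pin fully home in a hole; about 0.009 = pin end resting on the strip's top between holes; 0.013 = pulled up to its stop. The pin leaves the hole at 0.009. The spring always pushes it down, 4.5 N when home rising to 8.4 N when fully pulled; it drops by itself when it is let go and is over a hole.
- tab_blue: Blue clip-on tab, 18 (x) x 10 (y) x 10 mm high, on the near edge of the base plate, 38 mm to the -x side of the rail line; origin at the middle of its underside, axes as the punch's. Set by hand: along y it stands only within about 7 mm of the hole that it marks, so the hole itself must be felt for.
- tab_yellow: Yellow tab, like the blue one; marks another hole, as roughly.
- tab_green: Green tab, like the blue one; marks another hole, as roughly.
- tab_white: White tab, like the blue one; marks another hole, as roughly.
- staple_box: Small red box of staples, 30 x 36 x 20 mm, loose on the base plate at the +y end of the punch; origin under its centre. Bystander.
- mug: White mug, 76 mm across, 90 mm high; origin under its centre. Bystander.
- cream_jar: Low pink jar with red cap, 64 mm across, 50 mm high; origin under its centre. Bystander.
- stapler: Blue and black stapler, 150 x 36 x 52 mm, long axis x; origin under its centre. Bystander.
- mouse: Round black mouse, 62 mm across, 34 mm high; origin under its centre. Bystander.
- tape_roll: Amber roll of tape lying flat, 70 mm across, 24 mm high; origin under its centre. Bystander.
- glass_bottle: Glass bottle with steel cap, 66 mm across, 170 mm high; origin under its centre. Bystander.

How it is judged (in metres and radians):
On the way, in this order (a step that is already met when the one before it is completed fails the run):
1. the plunger is pulled up until its pin is out of the first hole (value of joint plunger above 0.0092 m), for 0.1 s.
2. the stop has been slid over to the blue tab (pin axis within 18 mm of it along the rail) (y of pin_axis in the frame of tab_blue between -0.018 and 0.018 m).
At the end, for the whole second after the job is handed in: The plunger is fully home (less than 2 mm up) in the hole marked by the blue tab (pin axis within 11 mm of the tab along the rail), the carriage is at rest (value of joint plunger below 0.002 m and y of pin_axis in the frame of tab_blue between -0.011 and 0.011 m and linear speed of stop_carriage below 0.01 m/s); the robot touches nothing.
It fails at once if the pin is forced against the strip with more than 20 N (contact force between stop_carriage and index_strip above 20 N).
It fails at once if another thing on the desk is shifted by more than 20 mm (distance of any of staple_box, mug, cream_jar, stapler, mouse, tape_roll, glass_bottle from where it was at the start of the episode above 0.02 m).
It also fails if it takes over 35 s, if anything falls off the work surface, if the arm or the gripper's body presses on something with over 40 N, if the wrist force passes 120 N, or if a joint passes its speed limit or range.

## Working session

There is one attempt and no reset: what is moved stays moved. The work goes in short steps, Python scripts to look and compute and a shell command to move; the robot and the scene stay as the last step left them, time stands still between calls to the robot, and variables do not carry over. Pictures are saved under pics/ and viewed, at most 10 in all, crops included, and the job is handed in when it is done.

```bash
mkdir -p pics; python3 - <<'E'
from workcell import telemetry, eyes
import cv2
print(telemetry.state())
for n in("top","scene"):
    im=eyes.grab_frame(n); cv2.imwrite(f"pics/{n}0.png",im[:,:,::-1]); c=eyes.calibration(n); print(c)
E
```

```text
{'time_s': 0.0, 'qpos': array([-6.92117411e+01,  1.83524375e+01,  8.97075525e+01, -1.25837104e-03,
        7.20442650e+01, -1.14591587e+00]), 'qvel': array([ 0.01789061,  0.04789863, -0.00468757,  0.00763072,  0.02762365,
        0.00267002]), 'effort': array([ 6.26748570e-04, -4.12454152e+01, -2.31976426e+01,  7.26849446e-02,
        4.59113298e-02, -1.51887384e-04]), 'ee_pos': array([ 214.60186767, -532.90953098,  221.10452771]), 'ee_rot': array([-1.79895742e+02, -8.88824098e-04,  2.19345630e+01]), 'force': array([-0.21546763, -0.44196755, -0.28749016]), 'torque': array([-0.02758618, -0.0092937 , -0.04450592]), 'gripper_force': 0.0, 'gripper_width': 91.44025920402188}
{'camera_matrix': array([[506.77552422,   0.        , 332.15675873],
       [  0.        , 506.77552422, 239.54558478],
       [  0.        ,   0.        ,   1.        ]]), 'world_from_camera': array([[-2.41792004e-02, -9.83470291e-01,  1.79447909e-01,
         3.43661996e+02],
       [-9.99707332e-01,  2.36455068e-02, -5.11274017e-03,
        -1.14281508e+01],
       [ 7.85091311e-04, -1.79519013e-01, -9.83754191e-01,
         1.19253031e+03],
       [ 0.00000000e+00,  0.00000000e+00,  0.00000000e+00,
         1.00000000e+00]])}
{'camera_matrix': array([[515.56281605,   0.        , 320.96265692],
       [  0.        , 515.56281605, 241.81336053],
       [  0.        ,   0.        ,   1.        ]]), 'world_from_camera': array([[-4.15574732e-02,  8.46602586e-01, -5.30600639e-01,
         1.25501784e+03],
       [ 9.99100456e-01,  3.96985054e-02, -1.49099577e-02,
        -2.96616276e-01],
       [ 8.44124357e-03, -5.30742960e-01, -8.47490800e-01,
         1.20463701e+03],
       [ 0.00000000e+00,  0.00000000e+00,  0.00000000e+00,
         1.00000000e+00]])}
```

View pics/top0.png

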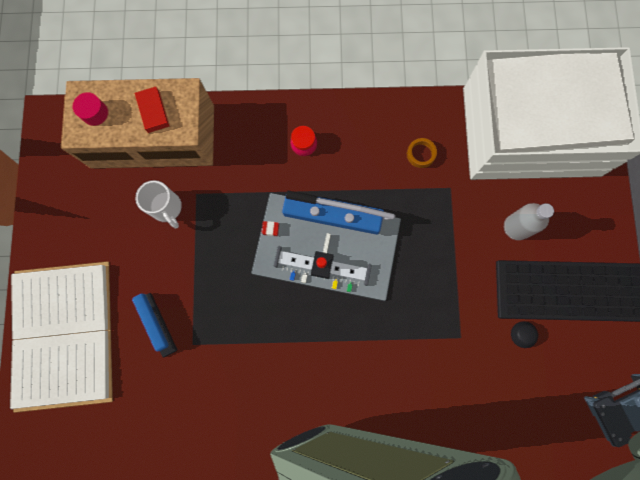

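View pics/scene0.png

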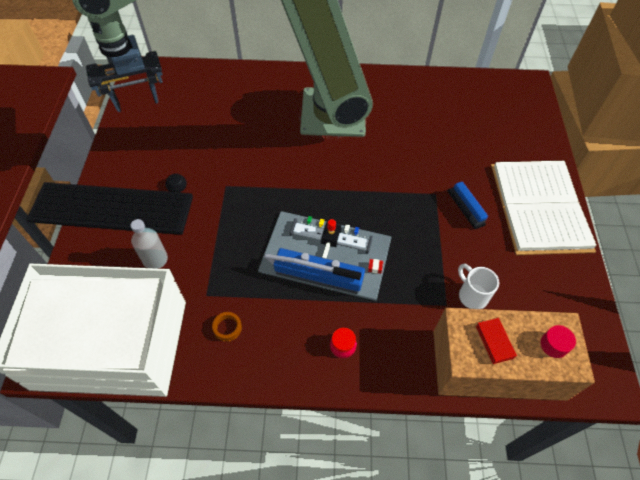

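The top view shows the punch near (328,250), knob at (321,262), blue tab at (292,276), then white (304,278), yellow (335,284) and green (349,286). Next I'll back-project these.

```bash
cat > h.py <<'E'
import numpy as np, cv2
from workcell import telemetry, eyes
def back(c,uv,z):
    K,T=c["camera_matrix"],c["world_from_camera"]
    d=T[:3,:3]@np.linalg.solve(K,[uv[0],uv[1],1.]); o=T[:3,3]
    return o+d*(z-o[2])/d[2]
def blobs(im,lo,hi,amin=6,roi=None):
    m=cv2.inRange(cv2.cvtColor(im,cv2.COLOR_RGB2HSV),np.array(lo),np.array(hi))
    if roi: 
        k=np.zeros_like(m); k[roi[1]:roi[3],roi[0]:roi[2]]=1; m=m*k
    n,_,s,c=cv2.connectedComponentsWithStats(m)
    return [(c[i].round(1),s[i].tolist()) for i in range(1,n) if s[i][4]>=amin]
HSV=dict(red=((0,150,120),(8,255,255)),blue=((105,120,80),(125,255,255)),yellow=((20,150,120),(35,255,255)),green=((50,120,60),(85,255,255)))
E
python3 - <<'E'
from h import *
im=cv2.imread("pics/top0.png")[:,:,::-1].copy(); c=eyes.calibration("top")
for n,z in dict(red=85,blue=20,yellow=20,green=20).items():
    for b in blobs(im,*HSV[n],roi=(250,240,400,300)): print(n,b,back(c,b[0],z).round(1))
for n,uv in dict(c1=(251,273),c2=(388,300),c3=(401,212)).items(): print(n,back(c,uv,12).round(1))
E
```

```text
red (array([320.9, 261.9]), [316, 257, 11, 11, 85]) [496.2   8.8  85. ]
blue (array([292.2, 275.5]), [290, 271, 5, 9, 34]) [474.9  77.3  20. ]
yellow (array([334.5, 284.4]), [332, 280, 6, 9, 33]) [451.9 -20.4  20. ]
green (array([349.1, 287.2]), [347, 283, 5, 9, 32]) [444.6 -54.   20. ]
c1 [484.  174.2  12. ]
c2 [ 413.5 -143.5   12. ]
c3 [ 622.  -183.8   12. ]
```

```bash
python3 -m crank '[{"dx":0.035,"dy":0.065,"yaw":-0.7},{"dx":0.035,"dy":0.068,"yaw":-0.7},{"dx":0.035,"dy":0.068,"yaw":-0.7},{"dx":0.035,"dy":0.068,"yaw":-0.7},{"dx":0.035,"dy":0.068,"yaw":-0.7},{"dx":0.035,"dy":0.068,"yaw":-0.7},{"dx":0.035,"dy":0.068,"yaw":-0.7},{"dx":0.035,"dy":0.068,"yaw":-0.7},{"dx":0.035,"dy":0.068,"yaw":-0.7},{"dx":0.035,"dy":0.068,"yaw":-0.7}]' 0.6
python3 - <<'E'
from h import *
s=telemetry.state(); print(s["ee_pos"],s["ee_rot"])
im=eyes.grab_frame("wrist"); cv2.imwrite("pics/w1.png",im[:,:,::-1]); c=eyes.calibration("wrist"); print(c["world_from_camera"].round(3))
for n,z in dict(red=88,blue=22,yellow=22,green=22).items():
    for b in blobs(im,*HSV[n],amin=60): print(n,b,back(c,b[0],z).round(1))
E
```

```text
[ 214.62098265 -532.98532634  221.21103247] [-1.79911030e+02 -3.00424415e-03  2.19307761e+01]
[[ 3.75000e-01 -9.01000e-01 -2.17000e-01  2.76194e+02]
 [-9.27000e-01 -3.64000e-01 -8.70000e-02 -5.09128e+02]
 [-1.00000e-03  2.34000e-01 -9.72000e-01  3.84021e+02]
 [ 0.00000e+00  0.00000e+00  0.00000e+00  1.00000e+00]]
red (array([222.3, 150.5]), [0, 0, 535, 281, 103311]) [ 246.7 -433.7   88. ]
red (array([589.2,  13.6]), [533, 0, 97, 42, 2097]) [ 454.5 -668.7   88. ]
red (array([629.4, 241.3]), [610, 206, 30, 59, 903]) [ 309.5 -805.1   88. ]
red (array([286.7, 334.3]), [207, 315, 208, 41, 5082]) [ 103.3 -547.6   88. ]validation failed for argument at $[0]...
```

View pics/w1.png

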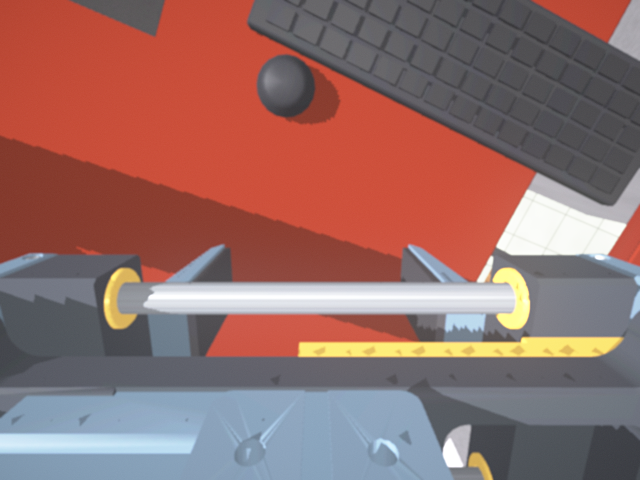

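The wrist picture shows the mouse and keyboard at the start pose, so the move was refused. Row 0 failed validation, probably because a key was missing. I'll resend it with every key.

```bash
python3 -m crank '[{"dx":0.035,"dy":0.065,"dz":0,"yaw":-0.7},{"dx":0.035,"dy":0.068,"dz":0,"yaw":-0.7},{"dx":0.035,"dy":0.068,"dz":0,"yaw":-0.7},{"dx":0.035,"dy":0.068,"dz":0,"yaw":-0.7},{"dx":0.035,"dy":0.068,"dz":0,"yaw":-0.7},{"dx":0.035,"dy":0.068,"dz":0,"yaw":-0.7},{"dx":0.035,"dy":0.068,"dz":0,"yaw":-0.7},{"dx":0.035,"dy":0.068,"dz":0,"yaw":-0.7},{"dx":0.035,"dy":0.068,"dz":0,"yaw":-0.7},{"dx":0.035,"dy":0.068,"dz":0,"yaw":-0.7}]' 0.6
```

```text
time_s: 1.4
ee_pos: [495.3, 10.1, 221.9]
ee_rot: [180.0, -0.0, -13.2]
force: [1.1, -0.2, -0.1]
gripper_width: 54.6
gripper_force: 0.0
```

```bash
cat > look.py <<'E'
from h import *
import sys
s=telemetry.state(); print(s["ee_pos"].round(1),s["ee_rot"].round(1))
im=eyes.grab_frame("wrist"); cv2.imwrite(sys.argv[1],im[:,:,::-1]); c=eyes.calibration("wrist")
for n,z in dict(red=88,blue=22,yellow=22,green=22).items():
    for b in blobs(im,*HSV[n],amin=60): print(n,b,back(c,b[0],z).round(1))
E
python3 look.py pics/w2.png
```

```text
[495.3  10.1 221.9] [180.   -0.  -13.2]
red (array([152. ,  37.1]), [0, 0, 420, 102, 20690]) [680.5 110.5  88. ]
red (array([615.6,  40.8]), [592, 0, 48, 90, 3885]) [ 593.9 -250.5   88. ]
red (array([201.1, 154.7]), [193, 141, 17, 29, 365]) [583.6  99.8  88. ]
red (array([173.1, 157.9]), [167, 143, 14, 31, 263]) [586.4 124.4  88. ]
red (array([619.9, 208.9]), [598, 158, 42, 107, 3943]) [ 454.5 -251.    88. ]
red (array([ 31.2, 173.4]), [25, 170, 13, 9, 62]) [601.8 250.8  88. ]
red (array([ 29.3, 224.6]), [0, 176, 80, 105, 4345]) [559.3 271.7  88. ]
red (array([319.5, 223.4]), [308, 210, 24, 27, 497]) [501.3  13.2  88. ]
red (array([ 79.6, 321.1]), [74, 315, 12, 16, 119]) [458.4 263.9  88. ]
red (array([552.2, 327.3]), [546, 315, 13, 28, 238]) [ 350.  -184.7   88. ]
red (array([366.8, 339.5]), [350, 336, 28, 6, 94]) [376.8  -6.3  88. ]
red (array([531.7, 437.6]), [526, 425, 13, 27, 222]) [ 224.1 -155.1   88. ]
blue (array([369.3,  54.9]), [271, 53, 178, 6, 609]) [642.9 -69.8  22. ]
blue (array([248. ,  78.1]), [194, 75, 109, 6, 271]) [649.5  53.1  22. ]
blue (array([369.5,  74. ]), [333, 74, 74, 1, 74]) [625.6 -66.7  22. ]
blue (array([332.3, 116.2]), [201, 76, 246, 46, 1226]) [594.8 -21.8  22. ]
blue (array([293.6,  94.5]), [279, 82, 29, 29, 443]) [624.1  12.   22. ]
blue (array([384.2,  94.6]), [370, 82, 26, 29, 368]) [603.3 -77.6  22. ]
blue (array([265.5, 245.1]), [260, 234, 10, 21, 84]) [476.9  81.   22. ]
yellow (array([352.4, 245.2]), [349, 233, 8, 22, 145]) [455.  -14.4  22. ]
yellow (array([444.1, 316.8]), [438, 305, 11, 23, 98]) [ 344.6 -102.6   22. ]
yellow (array([188. , 316.1]), [184, 306, 9, 22, 104]) [412.7 193.6  22. ]
yellow (array([401.6, 348.3]), [213, 339, 351, 17, 4341]) [314.4 -46.7  22. ]
green (array([383.1, 241.5]), [379, 233, 9, 16, 97]) [451.6 -48.8  22. ]
```

View pics/w2.png

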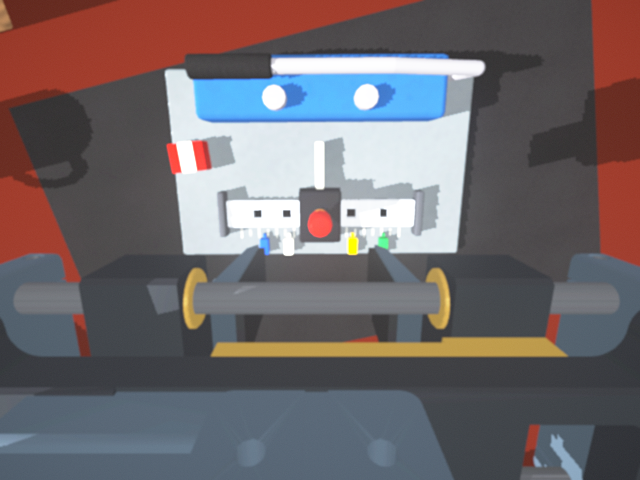

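The wrist picture is clear: knob at (320,223), strip holes at about (257,213), (287,213), (351,212) and (382,212), blue tab at (265,245). I'll measure the holes relative to the knob.

```bash
python3 - <<'E'
from h import *
im=cv2.imread("pics/w2.png")[:,:,::-1].copy(); c=eyes.calibration("wrist")
g=cv2.cvtColor(im,cv2.COLOR_RGB2GRAY)
P=[]
for u,v in((257,213),(287,213),(351,212),(382,212)):
    w=np.clip(130-g[v-6:v+7,u-6:u+7].astype(float),0,None); yy,xx=np.mgrid[v-6:v+7,u-6:u+7]
    P.append(back(c,((w*xx).sum()/w.sum(),(w*yy).sum()/w.sum()),24))
P=np.array(P);d=P[0]-P[3];d/=np.linalg.norm(d);print(P.round(1),"rail dir",d,np.degrees(np.arctan2(-d[0],d[1])))
# knob top ellipse: circle bbox
n=np.array([d[1],-d[0],0])
for z in (82,88):
    k=back(c,(319.5,222.5),z); print(z,k.round(1),"y of holes rel knob",((P-k)@d).round(1),"lateral",((P-k)@n).round(1))
    b=back(c,(265.5,243),22);print("blue",((b-k)@d).round(1),((b-k)@n).round(1))
E
```

```text
[[514.5  79.6  24. ]
 [507.6  48.7  24. ]
 [492.6 -19.9  24. ]
 [484.8 -54.3  24. ]] rail dir [0.21666541 0.97624592 0.        ] -12.513251567967432
82 [500.9  13.3  82. ] y of holes rel knob [ 67.7  36.  -34.2 -69.5] lateral [-1.1 -1.2 -0.9 -1.1]
blue 60.8 -35.7
88 [502.2  13.1  88. ] y of holes rel knob [ 67.7  36.  -34.2 -69.5] lateral [-2.4 -2.5 -2.2 -2.4]
blue 60.7 -36.9
```

```bash
python3 -m crank '[{"dx":0.005,"dy":0.0025,"dz":-0.04,"yaw":0.14},{"dx":0,"dy":0,"dz":-0.045,"yaw":0},{"dx":0,"dy":0,"dz":-0.04,"yaw":0},{"dx":0,"dy":0,"dz":0,"yaw":0}]'; python3 look.py pics/w3.png | grep -E "red|blue|\[ *4"
```

```text
time_s: 1.95
ee_pos: [496.7, 10.0, 119.8]
ee_rot: [179.9, 0.4, -12.4]
force: [-0.5, 0.3, 0.3]
gripper_width: 55.1
gripper_force: 0.0
[496.7  10.  119.8] [179.9   0.4 -12.4]
red (array([48.8, 22.3]), [0, 0, 114, 58, 4846]) [657.1 118.4  88. ]
red (array([156.6, 154.8]), [142, 135, 30, 41, 920]) [580.6  85.1  88. ]
red (array([116.6, 158.6]), [106, 138, 22, 43, 569]) [583.4 108.1  88. ]
red (array([321.6, 257.8]), [304, 238, 36, 40, 1128]) [500.1   5.8  88. ]
red (array([530.5, 445.5]), [523, 426, 16, 40, 342]) [ 330.6 -110.6   88. ]
blue (array([501.1,   9.2]), [479, 8, 40, 4, 102]) [ 629.4 -150.6   22. ]
blue (array([327.8,  71.8]), [134, 33, 382, 78, 24958]) [615.8 -24.6  22. ]
yellow (array([363.5, 273.3]), [359, 262, 10, 21, 167]) [458.1 -22.   22. ]
yellow (array([187.7, 317.6]), [184, 307, 10, 20, 81]) [450.6 133.1  22. ]
yellow (array([444.4, 318. ]), [438, 308, 11, 20, 65]) [403.1 -82.7  22. ]
yellow (array([401.5, 348.4]), [213, 339, 351, 17, 4461]) [381.9 -42.1  22. ]
```

View pics/w3.png

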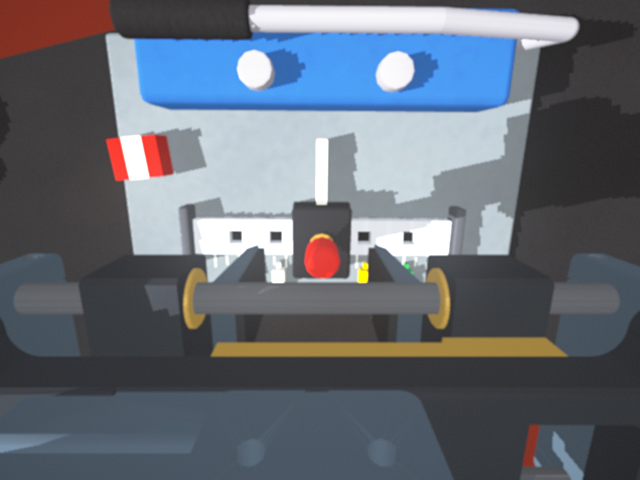

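The picture shows the knob at (322,258), with the finger midline at about column 316. I'll shift about 3 mm towards -y, descend and close gently.

```bash
python3 -m crank '[{"dx":0,"dy":-0.004,"dz":0,"yaw":0},{"dx":0,"dy":0,"dz":-0.035,"yaw":0},{"dx":0,"dy":0,"dz":-0.0375,"yaw":0},{"dx":0,"dy":0,"dz":0,"yaw":0},{"dx":0,"dy":0,"dz":0,"yaw":0}]'; python3 -m crank '[{"dx":0,"dy":0,"dz":0,"yaw":0},{"dx":0,"dy":0,"dz":0,"yaw":0},{"dx":0,"dy":0,"dz":0,"yaw":0},{"dx":0,"dy":0,"dz":0,"yaw":0}]' 0.15 4;  python3 look.py pics/w4.png | grep -E "red|blue|\[ *4"
```

```text
time_s: 2.62
ee_pos: [500.1, 6.8, 65.6]
ee_rot: [-180.0, -0.2, -12.4]
force: [-0.2, 0.1, 0.7]
gripper_width: 55.0
gripper_force: 0.0
time_s: 3.12
ee_pos: [498.9, 6.7, 64.2]
ee_rot: [180.0, -0.0, -12.3]
force: [-0.6, -1.6, 2.8]
gripper_width: 22.1
gripper_force: 4.0
[498.9   6.7  64.2] [180.   -0.  -12.3]
red (array([19.2,  5.9]), [0, 0, 55, 18, 552]) [637.7  87.9  88. ]
red (array([109.8, 161.6]), [88, 136, 44, 53, 1750]) [577.5  75.2  88. ]
red (array([ 57.3, 166.7]), [43, 140, 30, 55, 930]) [580.2  96.8  88. ]
red (array([316.4, 276.5]), [298, 269, 37, 13, 333]) [511.1   3.6  88. ]
red (array([316.2, 319.6]), [296, 314, 42, 15, 434]) [490.7   8.1  88. ]
red (array([498.7, 446.4]), [459, 425, 80, 41, 2808]) [402.3 -67.1  88. ]
blue (array([324.1,  51.4]), [60, 0, 523, 106, 47126]) [615.8 -23.7  22. ]
yellow (array([317.5, 266.5]), [306, 263, 24, 9, 68]) [492.8   6.7  22. ]
yellow (array([374.3, 287.4]), [372, 277, 5, 21, 62]) [470.7 -26.7  22. ]
yellow (array([373.3, 315.8]), [368, 300, 10, 28, 130]) [450.7 -22.5  22. ]
yellow (array([257.9, 317.5]), [256, 306, 6, 22, 71]) [466.   53.5  22. ]
yellow (array([324.2, 348.4]), [135, 339, 351, 17, 4438]) [433.7  14.8  22. ]
```

View pics/w4.png

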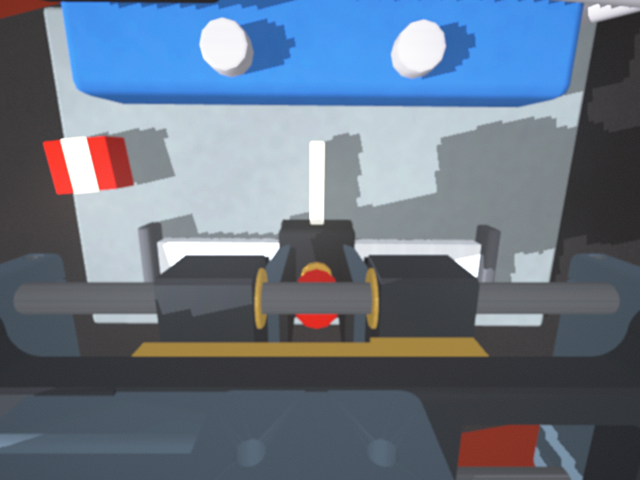

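Knob gripped (22.1 mm). Now I'll firm up the grip and lift.

```bash
python3 -m crank '[{"dx":0,"dy":0,"dz":0,"yaw":0},{"dx":0,"dy":0,"dz":0,"yaw":0}]' 0.1 30; python3 -m crank '[{"dx":0,"dy":0,"dz":0.005,"yaw":0},{"dx":0,"dy":0,"dz":0.005,"yaw":0},{"dx":0,"dy":0,"dz":0.004,"yaw":0},{"dx":0,"dy":0,"dz":0,"yaw":0},{"dx":0,"dy":0,"dz":0,"yaw":0}]'; python3 - <<'E'
from h import *
r=[]
for i in range(6): eyes.grab_frame("top"); s=telemetry.state(); r.append(np.r_[s["ee_pos"],s["force"]])
r=np.array(r);print(r.mean(0).round(1),r.std(0).round(1))
E
```

```text
time_s: 3.42
ee_pos: [498.9, 6.7, 64.2]
ee_rot: [180.0, -0.0, -12.4]
force: [-1.1, -2.8, 4.4]
gripper_width: 21.2
gripper_force: 30.0
time_s: 4.05
ee_pos: [498.8, 7.2, 75.0]
ee_rot: [-180.0, -0.0, -12.4]
force: [2.1, -1.4, -7.8]
gripper_width: 21.4
gripper_force: 30.0
[498.8   7.2  75.1   2.7  -1.2  -8.5] [0.  0.  0.  0.4 0.7 0.4]
```

```bash
python3 -m crank '[{"dx":0.0007,"dy":0.003,"dz":0.0008,"yaw":0},{"dx":0,"dy":0,"dz":0,"yaw":0}]';  python3 -m crank '[{"dx":0.0005,"dy":0.0025,"dz":0,"yaw":0},{"dx":0,"dy":0,"dz":0,"yaw":0}]'
```

```text
time_s: 4.6
ee_pos: [499.4, 9.6, 75.9]
ee_rot: [-180.0, -0.0, -12.4]
force: [4.3, -1.1, -8.3]
gripper_width: 21.5
gripper_force: 30.0
time_s: 4.85
ee_pos: [499.8, 11.6, 75.8]
ee_rot: [-180.0, -0.0, -12.4]
force: [3.0, -1.4, -8.2]
gripper_width: 21.5
gripper_force: 30.0
```

The pin is clear, with about 1.5 N of rubbing. Next I'll slide to just short of the hole.

```bash
python3 -m crank '[{"dx":0.0038,"dy":0.017,"dz":0,"yaw":0},{"dx":0.0038,"dy":0.017,"dz":0,"yaw":0},{"dx":0.0038,"dy":0.017,"dz":0,"yaw":0},{"dx":0.0038,"dy":0.017,"dz":0,"yaw":0},{"dx":0,"dy":0,"dz":0,"yaw":0},{"dx":0,"dy":0,"dz":0,"yaw":0}]'; python3 look.py pics/w5.png|head -1
```

```text
time_s: 5.6
ee_pos: [512.2, 66.4, 75.9]
ee_rot: [-180.0, -0.0, -12.4]
force: [3.9, 0.0, -8.3]
gripper_width: 21.3
gripper_force: 30.0
[512.2  66.4  75.9] [-180.    -0.   -12.4]
```

View pics/w5.png

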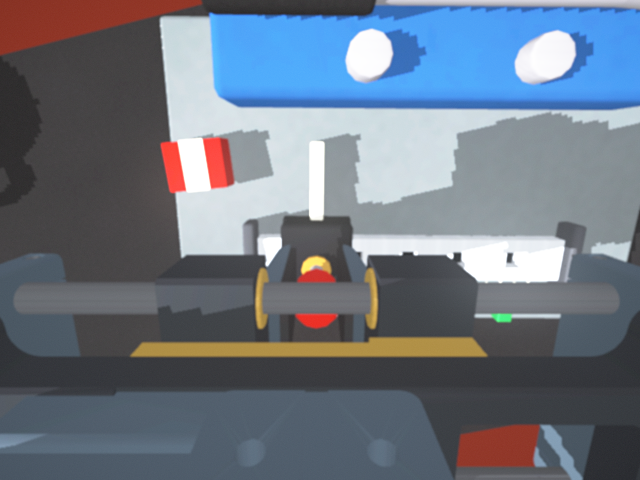

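The carriage moved with the knob, and it sits just short of the blue hole. I'll lower the pin onto the strip and loosen the jaws.

```bash
python3 -m crank '[{"dx":0,"dy":0,"dz":-0.002,"yaw":0},{"dx":0,"dy":0,"dz":-0.0013,"yaw":0},{"dx":0,"dy":0,"dz":0,"yaw":0}]'; python3 -m crank '[{"dx":0,"dy":0,"dz":0,"yaw":0},{"dx":0,"dy":0,"dz":0,"yaw":0}]' 0.28 5
```

```text
time_s: 6.02
ee_pos: [512.1, 65.6, 73.3]
ee_rot: [-180.0, -0.0, -12.4]
force: [3.7, -0.4, -6.3]
gripper_width: 21.1
gripper_force: 30.0
time_s: 6.28
ee_pos: [511.1, 65.7, 73.6]
ee_rot: [180.0, 0.1, -12.4]
force: [-0.4, 0.2, -0.3]
gripper_width: 25.6
gripper_force: 0.0
```

```bash
python3 -m crank '[{"dx":0.00017,"dy":0.00075,"dz":0,"yaw":0},{"dx":0.00017,"dy":0.00075,"dz":0,"yaw":0},{"dx":0.00017,"dy":0.00075,"dz":0,"yaw":0},{"dx":0.00017,"dy":0.00075,"dz":0,"yaw":0}]' ; python3 -m crank '[{"dx":0.00017,"dy":0.00075,"dz":0,"yaw":0},{"dx":0.00017,"dy":0.00075,"dz":0,"yaw":0}]' ;python3 -m crank '[{"dx":0.00017,"dy":0.00075,"dz":0,"yaw":0},{"dx":0.00017,"dy":0.00075,"dz":0,"yaw":0}]'
```

```text
time_s: 6.78
ee_pos: [512.2, 67.7, 73.2]
ee_rot: [179.9, 0.0, -12.3]
force: [-0.4, -3.6, 1.1]
gripper_width: 25.4
gripper_force: 1.9
time_s: 7.02
ee_pos: [512.2, 67.9, 73.1]
ee_rot: [179.8, 0.0, -12.3]
force: [-1.1, -8.1, 2.2]
gripper_width: 26.2
gripper_force: 4.1
time_s: 7.28
ee_pos: [512.4, 68.8, 73.1]
ee_rot: [179.8, 0.0, -12.3]
force: [-1.6, -8.0, 2.1]
gripper_width: 25.5
gripper_force: 4.5
```

```bash
python3 -m crank '[{"dx":0.00017,"dy":0.00075,"dz":0,"yaw":0},{"dx":0.00017,"dy":0.00075,"dz":0,"yaw":0}]' 0.28 10; python3 -m crank '[{"dx":0.00017,"dy":0.00075,"dz":0,"yaw":0},{"dx":0.00017,"dy":0.00075,"dz":0,"yaw":0}]' ;python3 -m crank '[{"dx":0.00017,"dy":0.00075,"dz":0,"yaw":0},{"dx":0.00017,"dy":0.00075,"dz":0,"yaw":0}]'
```

```text
time_s: 7.52
ee_pos: [512.8, 70.3, 73.0]
ee_rot: [179.8, 0.0, -12.3]
force: [-0.5, -6.9, 0.7]
gripper_width: 25.8
gripper_force: 3.5
time_s: 7.78
ee_pos: [513.1, 71.9, 72.8]
ee_rot: [179.9, 0.0, -12.3]
force: [-0.1, -5.2, -1.8]
gripper_width: 25.6
gripper_force: 2.6
time_s: 8.02
ee_pos: [513.6, 74.4, 73.0]
ee_rot: [-180.0, 0.0, -12.4]
force: [0.7, -1.6, -1.7]
gripper_width: 25.8
gripper_force: 0.8
```

```bash
python3 -m crank '[{"dx":0,"dy":0,"dz":0,"yaw":0}]';  python3 -m crank '[{"dx":0.00017,"dy":0.00075,"dz":0,"yaw":0}]'; python3 -m crank '[{"dx":0.00017,"dy":0.00075,"dz":0,"yaw":0}]'; python3 look.py pics/w6.png|head -1
```

```text
time_s: 8.15
ee_pos: [513.7, 74.5, 73.1]
ee_rot: [-180.0, 0.0, -12.4]
force: [0.4, -0.6, -0.9]
gripper_width: 25.8
gripper_force: 0.6
time_s: 8.28
ee_pos: [513.8, 74.9, 73.1]
ee_rot: [180.0, 0.0, -12.4]
force: [-0.3, -1.7, -1.6]
gripper_width: 25.3
gripper_force: 0.8
time_s: 8.4
ee_pos: [513.9, 75.5, 73.1]
ee_rot: [180.0, 0.0, -12.4]
force: [-1.9, -0.9, -0.5]
gripper_width: 25.8
gripper_force: 0.8
[513.9  75.5  73.1] [180.    0.  -12.4]
```

View pics/w6.png

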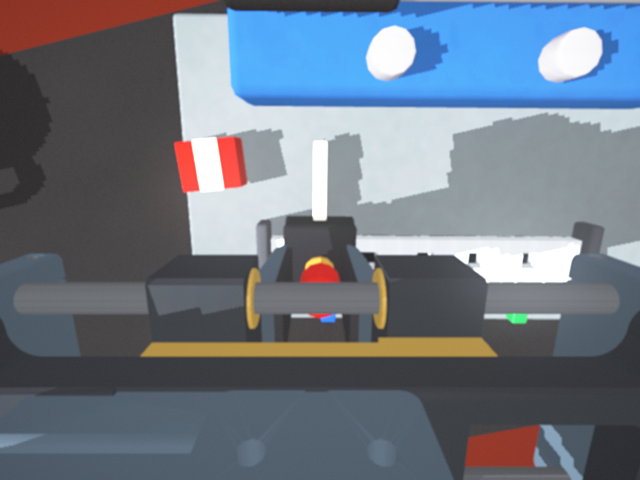

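The knob sits lower than before (bottom edge at row 318, was 328), and the drag force is gone, so the pin appears to have dropped. I'll open, back off and check.

```bash
python3 -m crank '[{"dx":-0.0005,"dy":-0.0025,"dz":0,"yaw":0},{"dx":0,"dy":0,"dz":0,"yaw":0},{"dx":0,"dy":0,"dz":0,"yaw":0},{"dx":0,"dy":0,"dz":0.04,"yaw":0},{"dx":0,"dy":0,"dz":0.05,"yaw":0},{"dx":-0.02,"dy":0,"dz":0.05,"yaw":0},{"dx":-0.02,"dy":0,"dz":0.05,"yaw":0},{"dx":0,"dy":0,"dz":0,"yaw":0}]' 0.6 10; python3 - <<'E'
from h import *
im=eyes.grab_frame("wrist"); c=eyes.calibration("wrist")
d=np.array([.2167,.9762,0]);n=np.array([d[1],-d[0],0])
g=cv2.cvtColor(im,cv2.COLOR_RGB2GRAY)
for nm in("red","blue","yellow","green"):
    for b in blobs(im,*HSV[nm],amin=40):
        p=back(c,b[0],22)
        if 100<b[0][1]<300 and 230<b[0][0]<500: print(nm,b,p.round(1),(p@d).round(1))
k=cv2.resize(im[100:300,200:460],None,fx=3,fy=3,interpolation=2);cv2.imwrite("pics/w7.png",k[:,:,::-1])
E
```

```text
time_s: 9.45
ee_pos: [482.8, 73.7, 228.6]
ee_rot: [-179.9, -0.4, -12.4]
force: [0.4, -0.1, -1.0]
gripper_width: 54.7
gripper_force: 0.0
red (array([259.2, 129.3]), [253, 115, 13, 29, 289]) [582.7 112.9  22. ] 236.5
red (array([232.5, 131.5]), [227, 117, 12, 30, 260]) [586.5 141.   22. ] 264.7
red (array([309.1, 195.9]), [297, 184, 25, 25, 465]) [502.9  76.8  22. ] 184.0
blue (array([317.5, 224. ]), [313, 217, 8, 15, 43]) [470.   74.5  22. ] 174.6
yellow (array([404.3, 223. ]), [400, 212, 10, 21, 147]) [450.4 -21.   22. ] 77.1
green (array([434.9, 223.4]), [430, 212, 11, 21, 164]) [442.6 -54.4  22. ] 42.8
```

View pics/w7.png

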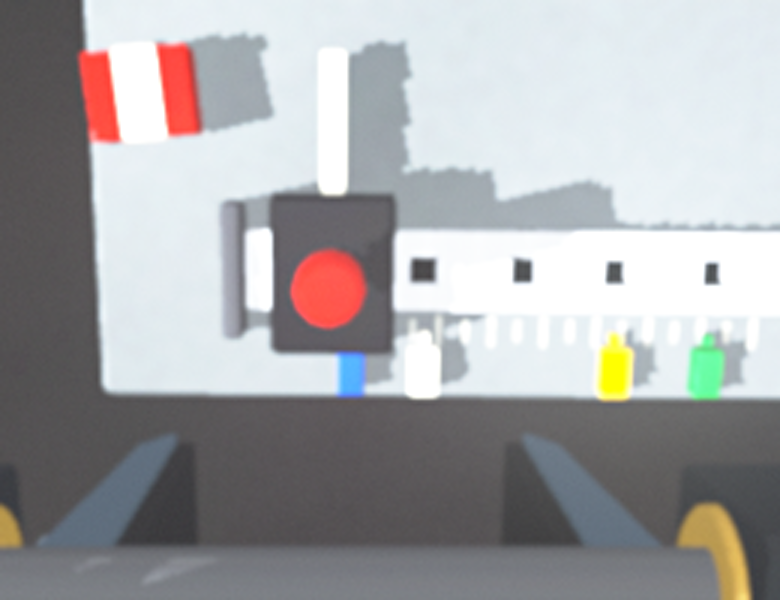

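The picture shows the carriage by the blue tab, with the white hole next to it uncovered and the knob released. I'll check the plunger height numerically from w4 (home), w5 (raised) and w6.

```bash
python3 - <<'E'
from h import *
from scipy.spatial.transform import Rotation as R
s=telemetry.state(); c=eyes.calibration("wrist");K=c["camera_matrix"]
def T(p,r):
    M=np.eye(4);M[:3,:3]=R.from_euler("xyz",r,degrees=True).as_matrix();M[:3,3]=p;return M
X=np.linalg.inv(T(s["ee_pos"],s["ee_rot"]))@c["world_from_camera"]
d=np.array([.2167,.9762,0]);n=np.array([d[1],-d[0],0])
a0=np.array([499.5,7,0])
t=np.linspace(0,2*np.pi,60)
for f,p,hs in(("w4",[498.9,6.7,64.2],(0,)),("w5",[512.2,66.4,75.9],(9,10,11.7)),("w6",[513.9,75.5,73.1],(0,2,4,9))):
    im=cv2.imread(f"pics/{f}.png")[:,:,::-1].copy(); b=[x for x in blobs(im,*HSV["red"],amin=60,roi=(280,240,360,345))]
    print(f,[x[1] for x in b])
    W=np.linalg.inv(T(p,[180,0,-12.4])@X); off=((np.array(p)-a0)[:2]@d[:2])-(1.5 if f=="w6" else 0)
    for h in hs:
        q=a0+off*d+np.c_[11*np.cos(t),11*np.sin(t),0*t+88+h]
        u=(W[:3,:3]@q.T+W[:3,3:]);u=K@u;u=u[:2]/u[2]; print(h,"bottom",u[1].max().round(1),"cols",u[0].min().round(1),u[0].max().round(1))
E
```

```text
w4 [[298, 269, 37, 13, 333], [296, 314, 42, 15, 434]]
0 bottom 324.1 cols 291.1 339.9
w5 [[298, 270, 37, 12, 340], [296, 314, 40, 15, 441]]
9 bottom 321.2 cols 291.5 339.5
10 bottom 322.3 cols 291.3 339.6
11.7 bottom 324.1 cols 291.1 339.9
w6 [[301, 263, 39, 19, 566]]
0 bottom 314.3 cols 295.6 341.8
2 bottom 316.3 cols 295.3 342.1
4 bottom 318.3 cols 295.1 342.4
9 bottom 323.6 cols 294.4 343.3
```

The bottom edge at about row 318 matches the fully home prediction once the same +5 px bias is applied (319). If the pin were still on the strip it would be near row 328. Handing in.

```bash
python3 -c "
from workcell import ticket; print(ticket.job_done())"
```

```text
the job is handed in; nothing more can be done
None
```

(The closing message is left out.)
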